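Find the full screw tin by its weight and hold it up

ROBOT

A 6-joint arm with a two-finger parallel gripper is mounted at the origin on the work surface; the furniture and walls round the work are solid. World frame = base frame: x ahead of the robot, y to its left, z up, the work surface at z = 0. Lengths are in mm, angles in rad, forces in N, time in s.
With the tool pointing down it reaches from about 325 to 875 mm from the base axis. Payload 4.4 kg.
Tool frame: the origin (TCP) lies on the centre line of the jaws, within the pads' length; the fingertips stand ahead of it and the grasp point (between the pads) lies 6 mm ahead of it (ctrl.tcp_to_tips is the z of the fingertips in the tool frame, in mm); z points along the fingers, y is the line along which they close (so a half turn about z gives the same grasp; the last joint's range is limited). The gripper opens to 85 mm and grips with 20 to 120 N. Pads are 22 mm wide; open, the fingers measure 114 mm over their backs; the gripper's body (76 mm by 85 mm) begins 54 mm behind the grasp point. The pads swing forward as they close: fully open they stand 13 mm farther back than shut.
Start: joints at [-0.15, 0.207, 1.542, -0, 1.393, -0.15], TCP at [575.002, -0.012, 256.282] pointing down, gripper open.
Joint ranges: [-2.73, 2.73], [-0.86, 2.22], [0.23, 2.46], [-1.11, 4.25], [0.08, 2.63], [-2.82, 2.82]. Speed limits (rad/s): [2.79, 2.79, 3.14, 3.14, 3.14, 3.14].

INTERFACE

Orientations are given as a 3x3 rotation matrix whose columns are the frame's x, y, z axes.
In Python, from plant import ctrl, sensors, optics gives the robot as it stands. Calls block until the motion is done:
- ctrl.move_ptp(position, orientation): joint-space move of the TCP to a pose.
- ctrl.move_l(position, rot=None, vel=150, threshold=None): straight line of the TCP; rot=None keeps the orientation; vel is the mean speed in mm/s. With threshold (N) it stops when the force on the tool has changed by that much, and returns True; else False.
- ctrl.set_joints(angles): joint-space move.
- ctrl.gripper_to(opening, force=None): finger opening in mm; force is the grip in N (None keeps the last); returns when the fingers have stopped.
- ctrl.hold(seconds).
- ctrl.solve_ik(position, orientation): joint angles nearest the present ones, or None.
- sensors.read_state(): the state.
- optics.grab_frame(name): name is "scene" or "side" or "wrist"; returns (picture, depth): 384x512x3 uint8, red, green, blue; 384x512 float32, mm along the optical axis (not along the pixel's ray), 0 where there is no reading.
- optics.camera_params(name): a dict with "mtx" (3x3 intrinsics, pixels), "R" (3x3) and "t" (3): a world point X has camera coordinates R X + t; the wrist camera has in their place "T_tool_cam" (4x4, takes a point from camera to tool coordinates, whose origin is the TCP and whose axes are the flange's). Camera axes: x right, y down, z forward; pixel columns grow to the right and rows downward; lengths in mm; the calibration is good to about 2 mm. A picture is of the moment at which its call begins: read the wrist's pose just before it. camera_params takes no time and is no camera call.
A pose or a line that the arm cannot do raises ctrl.MotionError and nothing moves.
- ctrl.finish_job(): hands the job in; it is judged then, once.
The state is a dict: "t": time; "q": joint angles; "qvel": joint speeds; "tau": joint torques, N m; "eef_pos": TCP position; "eef_rot": TCP orientation; "force": force on the tool from outside, world axes, zero at the start; "wrist_torque": the same for the moment, N m; "grip_width": finger opening in mm; "grasp_force": force on a finger pad.
Only numpy, scipy, OpenCV 4.12 (cv2) and the standard library are available. Lean on these libraries where they do the work, as an engineer would, in place of code of your own. Each camera call takes 0.05 s, during which the arm holds its last target. There are 200 camera calls.

TASK

Three shut screw tins, all alike, stand on edge in the steel catch tray; only one is full, so heft them to find the heaviest. Collect the two lighter tins in the wooden tote for refilling, each standing on its hinge edge in an outer slot of its own, fully down and let go, without dropping or tipping over any tin or disturbing the loose parts lying in tray and tote. Finish still gripping the heaviest tin, held up still and upright in the air with about 20 cm of clear space below it, so that I can take it from you.

Things in the scene. Friction and masses are not known exactly. Their poses are not given: they have to be found in the camera images.
- tin_a: one of three shut grey tins on edge: 113 mm long, 79 tall, 36 thick, 0.2 to 0.85 kg; the heaviest outweighs the next by 0.2 kg or more. Origin: middle of its plain bottom face (now a side), 37 mm above its support, 41 below its top. Own x points down (hinge edge), y along the length, z through the thickness; its middle is 18 mm along z. Grip it firmly across z near the top, or it swings.
- tin_b: one of three shut grey tins on edge: 113 mm long, 79 tall, 36 thick, 0.2 to 0.85 kg; the heaviest outweighs the next by 0.2 kg or more. Origin: middle of its plain bottom face (now a side), 37 mm above its support, 41 below its top. Own x points down (hinge edge), y along the length, z through the thickness; its middle is 18 mm along z. Grip it firmly across z near the top, or it swings.
- tin_c: one of three shut grey tins on edge: 113 mm long, 79 tall, 36 thick, 0.2 to 0.85 kg; the heaviest outweighs the next by 0.2 kg or more. Origin: middle of its plain bottom face (now a side), 37 mm above its support, 41 below its top. Own x points down (hinge edge), y along the length, z through the thickness; its middle is 18 mm along z. Grip it firmly across z near the top, or it swings.
- tray: fixed sheet-steel tray, 170 mm (own x) by 270 mm (own y), rim 27 mm high, floor 2 mm thick, left or right of the tote. The three tins stand in it about 88 mm apart along own y, their length roughly along own x. Origin: centre of its underside, on the table top.
- tote: fixed open plywood tote, 153 (own x) by 162 (own y) by 48 mm high. Origin: centre of its underside, on the table. Two empty outer slots for tins, 135 mm long along x, 46 wide, centred at own y = -49 and +49 mm, floor 6 mm above the origin: a tin fully down has its origin 43 mm above the tote's and stands 37 mm above the rim. Between them a 40 mm bay for odd parts.
- nut: bystander: steel hex nut, 23 mm wide, 10 mm high, lying in the tray between two tins. Origin: centre of its underside.
- knob: bystander: red knob screw, 19 mm across, 28 mm high, standing in the tray between two tins. Origin: centre of its underside.
- knob2: bystander: red knob screw, 19 mm across, 28 mm high, standing in the tote's middle bay. Origin: centre of its underside.
Mind the look-alikes: they are no part of the job. Leave any blue look-alike of the tin_a alone.

How it is judged (in metres and radians):
At the end, for the whole second after the job is handed in: Lighter tins: each in a tote slot, origin 36-52 mm above the tote's underside, within 30 mm of its middle lengthwise and 0.3 rad of upright, let go, still, weighing under 5.6 N on it. Heaviest: gripped (1 N), still, within 0.5 rad of upright, origin over 0.17 m up, touching no tin, tote or tray ((((height (world z) of tin_a above 0.17 m and angle between tin_a's own x axis and vertical above 2.64 rad and contact force between tin_a and the fingers above 1 N and linear speed of tin_a below 0.03 m/s and contact force between tin_a and tin_b below 0.05 N and contact force between tin_a and tin_c below 0.05 N and contact force between tin_a and tote below 0.05 N and contact force between tin_a and tray below 0.05 N) and (z of tin_b in the frame of tote between 0.036 and 0.052 m and x of tin_b in the frame of tote between -0.03 and 0.03 m and (y of tin_b in the frame of tote between 0.024 and 0.076 m or y of tin_b in the frame of tote between -0.076 and -0.024 m) and angle between tin_b's own x axis and vertical above 2.84 rad and contact force between tin_b and the fingers below 0.05 N and linear speed of tin_b below 0.03 m/s and contact force between tin_b and tote below 5.6 N) and (z of tin_c in the frame of tote between 0.036 and 0.052 m and x of tin_c in the frame of tote between -0.03 and 0.03 m and (y of tin_c in the frame of tote between 0.024 and 0.076 m or y of tin_c in the frame of tote between -0.076 and -0.024 m) and angle between tin_c's own x axis and vertical above 2.84 rad and contact force between tin_c and the fingers below 0.05 N and linear speed of tin_c below 0.03 m/s and contact force between tin_c and tote below 5.6 N)) or ((height (world z) of tin_b above 0.17 m and angle between tin_b's own x axis and vertical above 2.64 rad and contact force between tin_b and the fingers above 1 N and linear speed of tin_b below 0.03 m/s and contact force between tin_b and tin_a below 0.05 N and contact force between tin_b and tin_c below 0.05 N and contact force between tin_b and tote below 0.05 N and contact force between tin_b and tray below 0.05 N) and (z of tin_a in the frame of tote between 0.036 and 0.052 m and x of tin_a in the frame of tote between -0.03 and 0.03 m and (y of tin_a in the frame of tote between 0.024 and 0.076 m or y of tin_a in the frame of tote between -0.076 and -0.024 m) and angle between tin_a's own x axis and vertical above 2.84 rad and contact force between tin_a and the fingers below 0.05 N and linear speed of tin_a below 0.03 m/s and contact force between tin_a and tote below 5.6 N) and (z of tin_c in the frame of tote between 0.036 and 0.052 m and x of tin_c in the frame of tote between -0.03 and 0.03 m and (y of tin_c in the frame of tote between 0.024 and 0.076 m or y of tin_c in the frame of tote between -0.076 and -0.024 m) and angle between tin_c's own x axis and vertical above 2.84 rad and contact force between tin_c and the fingers below 0.05 N and linear speed of tin_c below 0.03 m/s and contact force between tin_c and tote below 5.6 N)) or ((height (world z) of tin_c above 0.17 m and angle between tin_c's own x axis and vertical above 2.64 rad and contact force between tin_c and the fingers above 1 N and linear speed of tin_c below 0.03 m/s and contact force between tin_c and tin_a below 0.05 N and contact force between tin_c and tin_b below 0.05 N and contact force between tin_c and tote below 0.05 N and contact force between tin_c and tray below 0.05 N) and (z of tin_a in the frame of tote between 0.036 and 0.052 m and x of tin_a in the frame of tote between -0.03 and 0.03 m and (y of tin_a in the frame of tote between 0.024 and 0.076 m or y of tin_a in the frame of tote between -0.076 and -0.024 m) and angle between tin_a's own x axis and vertical above 2.84 rad and contact force between tin_a and the fingers below 0.05 N and linear speed of tin_a below 0.03 m/s and contact force between tin_a and tote below 5.6 N) and (z of tin_b in the frame of tote between 0.036 and 0.052 m and x of tin_b in the frame of tote between -0.03 and 0.03 m and (y of tin_b in the frame of tote between 0.024 and 0.076 m or y of tin_b in the frame of tote between -0.076 and -0.024 m) and angle between tin_b's own x axis and vertical above 2.84 rad and contact force between tin_b and the fingers below 0.05 N and linear speed of tin_b below 0.03 m/s and contact force between tin_b and tote below 5.6 N)))); the arm keeps its last pose, push and grip.
It fails at once if a tin is dropped (falls freely by more than about 25 mm) ((linear speed of tin_a above 0.7 m/s and contact force between tin_a and the fingers below 0.05 N) or (linear speed of tin_b above 0.7 m/s and contact force between tin_b and the fingers below 0.05 N) or (linear speed of tin_c above 0.7 m/s and contact force between tin_c and the fingers below 0.05 N)).
It fails at once if a tin is tipped over (more than 0.8 rad from upright) (angle between any of tin_a, tin_b, tin_c's own x axis and vertical below 2.34 rad).
It fails at once if a bystander (hex nut or red knob screws) is moved by more than 30 mm (distance of any of nut, knob, knob2 from where it was at the start of the episode above 0.03 m).
It also fails if it takes over 72 s, if anything falls off the work surface, if the arm or the gripper's body presses on something with over 40 N, if the wrist force passes 120 N, or if a joint passes its speed limit or range.

## Working session

There is one attempt and no reset: what is moved stays moved. The work goes in short steps, each a Python script; the robot and the scene stay as the last script left them, time stands still between calls to the robot, and variables do not carry over. Pictures are saved under pics/ and viewed, at most 10 in all, crops included, and the job is handed in when it is done.

```bash
ls; mkdir -p pics
python3 - <<'E'
from plant import ctrl,sensors,optics
import cv2,numpy as np
s=sensors.read_state();print(s['t'],s['force'],ctrl.tcp_to_tips)
ims=[]
for n in('scene','side'):
    im,d=optics.grab_frame(n);p=optics.camera_params(n)
    np.savez(f'{n}.npz',im=im,d=d,**p);ims.append(im);print(n,p)
    cv2.imwrite(f'pics/{n}.png',cv2.resize(im[...,::-1],(800,600)))
E
```

```text
pics
0.0 [-0.07769871  0.72470503  0.37334486] 25.0
scene {'mtx': array([[461.31771506,   0.        , 249.64196037],
       [  0.        , 461.31771506, 188.67351678],
       [  0.        ,   0.        ,   1.        ]]), 'R': array([[-0.36845097, -0.929634  ,  0.00495117],
       [-0.73102321,  0.28643514, -0.61932219],
       [ 0.57432477, -0.23180928, -0.78512134]]), 't': array([ 308.55692225,  333.14385654, 1450.2033663 ])}
side {'mtx': array([[381.90087118,   0.        , 255.39013067],
       [  0.        , 381.90087118, 195.62233579],
       [  0.        ,   0.        ,   1.        ]]), 'R': array([[ 0.99918774, -0.03411928, -0.02144124],
       [-0.03854554, -0.65407153, -0.75544998],
       [ 0.01175131,  0.75566283, -0.6548554 ]]), 't': array([-450.26761379,  146.06601993, 1192.35169186])}
```

View pics/scene.png

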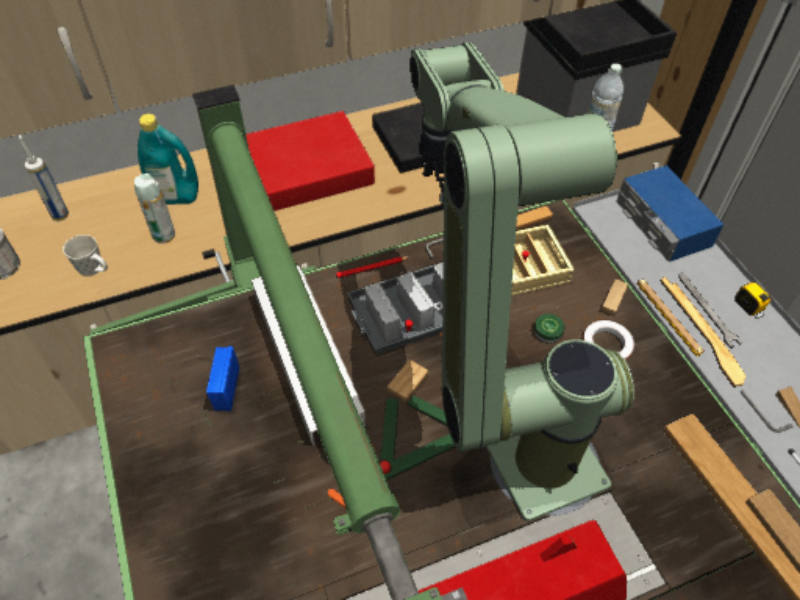

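The scene camera shows the tray near (400,305), the tote at (540,258), and an overhead green beam to the left of them. The blue look-alike is at (223,378).

View pics/side.png

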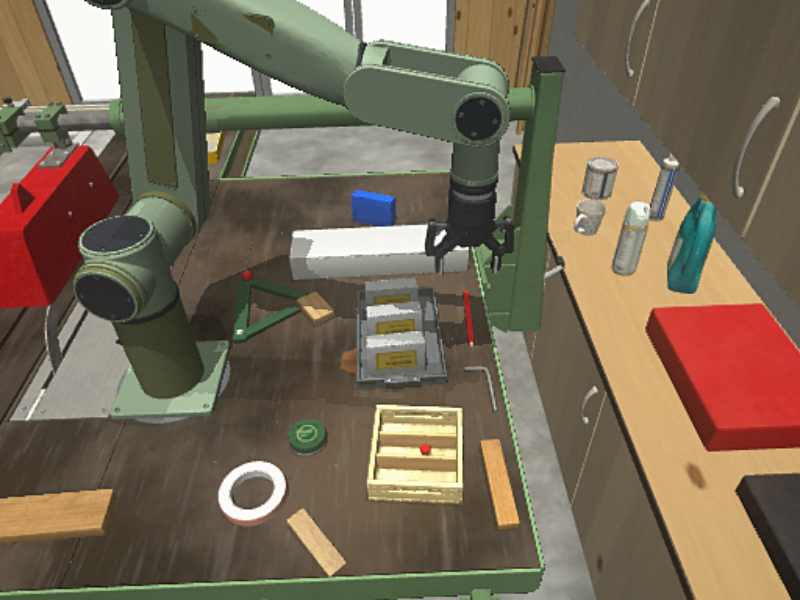

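```bash
cat > h.py <<'E'
import numpy as np
from plant import ctrl,sensors,optics
def cloud(n):
    "image and world points (HxWx3, mm; nan where no depth)"
    s=sensors.read_state(); im,d=optics.grab_frame(n); p=optics.camera_params(n)
    v,u=np.mgrid[:384,:512]; k=p['mtx']
    c=np.dstack([(u-k[0,2])/k[0,0]*d,(v-k[1,2])/k[1,1]*d,d]).astype(float); c[d==0]=np.nan
    if n=='wrist':
        T=p['T_tool_cam']; c=c@T[:3,:3].T+T[:3,3]; return im,c@s['eef_rot'].T+s['eef_pos']
    return im,(c-p['t'])@p['R']
E
python3 - <<'E'
from h import *
im,P=cloud('scene')
for u,v in[(380,305),(415,290),(408,324),(525,255),(540,258),(568,262)]:
    print(u,v,P[int(v*.64),int(u*.64)].round())
im,P=cloud('side'); np.savez('sidep.npz',im=im,P=P)
E
```

```text
380 305 [431. 186.  80.]
415 290 [449.  96.  73.]
408 324 [394. 133.  31.]
525 255 [ 479. -210.   32.]
540 258 [ 451. -232.   41.]
568 262 [nan nan nan]
```

The side view shows three tins in the tray at about (390,290), (393,320) and (395,352). The tote is at (415,452), with knob2 at (425,449). Next I'll locate the beam and white block, then look from above.

Run:
```python
from h import *
import cv2
D=np.load('sidep.npz');P=D['P'];
for u,v in[(415,452),(425,447),(390,285),(393,312),(395,342),(380,240),(400,105),(300,115),(240,115),(545,90)]:
    print(u,v,P[int(v*.64),int(u*.64)].round())
m=(P[...,2]>68)&(P[...,2]<90)&(P[...,0]>330)&(P[...,0]<600)&(P[...,1]<230)&(P[...,1]>-60)
n,l,st,c=cv2.connectedComponentsWithStats(m.astype(np.uint8))
for i in range(1,n):
    if st[i,4]>20:
        q=P[l==i]; print(st[i,4],np.percentile(q,[3,50,97],axis=0).round())
R=np.array([[1,0,0],[0,-1,0],[0,0,-1.]])
for x in('t',): print(optics.camera_params('wrist'))
ims=[]
for k,(x,y) in enumerate([(450,100),(450,-200)]):
    for z in (330,300,260):
      try: ctrl.move_ptp([x-0,y,z],R);print(z);break
      except ctrl.MotionError as e: print(e)
    im,P=cloud('wrist'); np.savez(f'w{k}.npz',im=im,P=P); ims.append(im[...,::-1])
cv2.imwrite('pics/w.png',cv2.resize(np.hstack(ims),(800,300)))
print(sensors.read_state()['t'])
```

```text
415 452 [ 470. -201.    7.]
425 447 [ 488. -211.   32.]
390 285 [437. 177.  78.]
393 312 [441.  91.  78.]
395 342 [442.   3.  79.]
380 240 [418. 375.  61.]
400 105 [463. -39. 561.]
300 115 [267. 372. 380.]
240 115 [142. 376. 382.]
545 90 [766. 370. 415.]
281 [[388. 160.  69.]
 [440. 172.  77.]
 [493. 198.  81.]]
319 [[393.  76.  70.]
 [444.  93.  77.]
 [496. 117.  81.]]
381 [[391. -12.  69.]
 [442.   4.  77.]
 [496.  27.  81.]]
{'mtx': array([[264.44344588,   0.        , 253.7552673 ],
       [  0.        , 264.44344588, 194.04694197],
       [  0.        ,   0.        ,   1.        ]]), 'T_tool_cam': array([[-4.57989579e-04, -9.60654506e-01, -2.77745765e-01,
         7.04069581e+01],
       [ 9.99999732e-01, -2.81435455e-04, -6.75535841e-04,
         2.07461648e-01],
       [ 5.70789045e-04, -2.77746000e-01,  9.60654378e-01,
        -1.16449731e+02],
       [ 0.00000000e+00,  0.00000000e+00,  0.00000000e+00,
         1.00000000e+00]])}
330
330
2.9917
```

View pics/w.png

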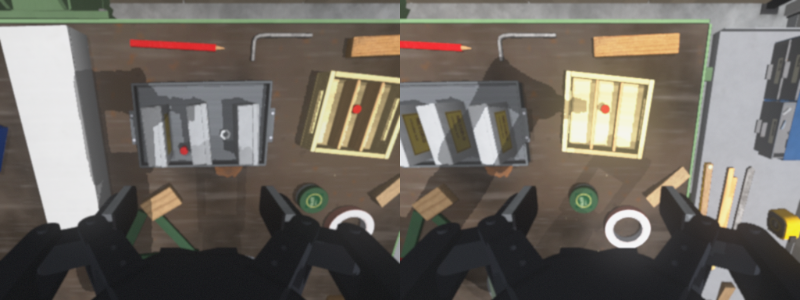

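From above, the tray holds three tins at about (162,135), (200,133) and (247,130). The knob is at (184,150) between the left pair and the nut at (225,134) between the right pair. The tote has knob2 in its middle bay at (605,108). Now I'll fit rectangles.

```bash
cat >> h.py <<'E'
import cv2
def rect(P,m):
    "largest blob of mask -> (centre xy, long, short, angle of the long side, median z)"
    n,l,st,_=cv2.connectedComponentsWithStats(m.astype(np.uint8)); out=[]
    for i in range(1,n):
        if st[i,4]<60: continue
        q=P[l==i]; (c,s,a)=cv2.minAreaRect(q[:,:2].astype(np.float32))
        if s[0]<s[1]: s=s[::-1]; a+=90
        out.append((np.round(c,1),np.round(s,1),round((a+90)%180-90,1),round(float(np.median(q[:,2])),1),st[i,4]))
    return out
E
python3 - <<'E'
from h import *
P=np.load('w0.npz')['P']; x,y,z=P[...,0],P[...,1],P[...,2]
print(*rect(P,(z>72)&(z<90)&(abs(x-442)<90)&(y<230)&(y>-60)),sep='\n')
print('tray',*rect(P,(z>18)&(z<35)&(abs(x-442)<130)&(y<260)&(y>-80)),sep='\n')
P=np.load('w1.npz')['P']; x,y,z=P[...,0],P[...,1],P[...,2]
print('tins from w1',*rect(P,(z>72)&(z<90)&(abs(x-442)<90)&(y<230)&(y>-60)),sep='\n')
print('tote',*rect(P,(z>40)&(z<58)&(abs(x-460)<130)&(y<-90)&(y>-320)),sep='\n')
E
```

```text
(array([443.2,  98.8]), array([112.9,  35.9]), 5.9, 77.2, np.int32(1935))
(array([443.3,   9.5]), array([112.7,  36.5]), 4.3, 77.1, np.int32(2004))
(array([439.9, 180.5]), array([112.3,  36.9]), 3.2, 77.2, np.int32(1966))
tray
(array([451.3,  93.1]), array([294.3, 176. ]), -89.0, 25.2, np.int32(2489))
(array([443.6,  25.7]), array([109.9,  15.5]), -3.9, 26.0, np.int32(105))
(array([440.3, 160.9]), array([111.7,   1.4]), 3.2, 26.5, np.int32(133))
(array([401. , 130.8]), array([17.7, 16.6]), -1.3, 28.5, np.int32(102))
tins from w1
(array([443.6,  98.4]), array([112.5,  38.3]), 5.8, 77.3, np.int32(2122))
(array([443.3,   9.2]), array([112.9,  37.7]), 4.4, 77.3, np.int32(2056))
(array([419.5, 161.3]), array([72.2, 19.8]), -12.3, 77.9, np.int32(420))
tote
(array([ 473.3, -213. ]), array([162.3, 153. ]), 84.3, 46.5, np.int32(3325))
```

```bash
cat >> h.py <<'E'
TINS={1:(443.4,9.4,4.3),2:(443.4,98.6,5.9),3:(439.9,180.5,3.2)}
def rot(a):
    c,s=np.cos(np.radians(a)),np.sin(np.radians(a)); return np.array([[c,s,0],[s,-c,0],[0,0,-1.]])
def fz():
    f=[]
    for _ in range(4): ctrl.hold(.08); f.append(sensors.read_state()['force'][2])
    return np.mean(f)
def grasp(x,y,a,z=74,F=90):
    "approach from above, open, grip"
    ctrl.gripper_to(62)
    ctrl.move_ptp([x,y,150],rot(a)); f0=fz()
    ctrl.move_l([x,y,z],vel=100); ctrl.gripper_to(20,F); s=sensors.read_state()
    print('grip',round(s['grip_width'],1),round(s['grasp_force'],1)); return f0
def lift(x,y,f0,z=74,dz=12):
    ctrl.move_l([x,y,z+dz],vel=40); ctrl.hold(.3); w=f0-fz(); s=sensors.read_state()
    print('weight N',round(w,2),'grip',round(s['grip_width'],1),'tq',s['wrist_torque'].round(2),'t',s['t']); return w
E
python3 - <<'E'
from h import *
for i in (1,2):
    x,y,a=TINS[i]; f0=grasp(x,y,a); lift(x,y,f0)
    ctrl.move_l([x,y,74.5],vel=25,threshold=3); ctrl.gripper_to(62); ctrl.move_l([x,y,150],vel=150)
x,y,a=TINS[3]; f0=grasp(x,y,a); lift(x,y,f0)
E
```

```text
grip 35.3 89.8
weight N 7.98 grip 35.2 tq [ 0.02 -0.01  0.  ] t 7.1
grip 35.2 89.9
weight N 2.1 grip 35.4 tq [ 0.01 -0.04  0.03] t 11.9167
grip 35.2 89.9
weight N 3.95 grip 35.6 tq [-0.03 -0.02  0.01] t 16.7167
```

Tin 1 is the heaviest at about 0.81 kg. Tin 3, now in the gripper, goes to the far slot.

```bash
cat >> h.py <<'E'
def place(x,y,a=-5.7):
    "held tin into the slot centred at x,y"
    p=sensors.read_state()['eef_pos']
    ctrl.move_l([p[0],p[1],200],vel=150)
    ctrl.move_ptp([x,y,200],rot(a)); ctrl.move_l([x,y,140],vel=120); ctrl.hold(.3)
    hit=ctrl.move_l([x,y,84],vel=50,threshold=6)
    if not hit: hit=ctrl.move_l([x,y,75],vel=15,threshold=2.5)
    s=sensors.read_state(); print('hit',hit,s['eef_pos'].round(1),s['force'].round(1),'t',s['t']); return s['eef_pos'][2]
def release():
    p=sensors.read_state()['eef_pos']
    ctrl.gripper_to(56); ctrl.move_l([p[0],p[1],200],vel=150)
E
python3 - <<'E'
from h import *
z=place(468.4,-261.8)
if 75.5<z<81: release()
E
```

```text
hit True [ 468.6 -262.    79.3] [-1.4  0.2  4.6] t 21.8917
```

Run:
```python
from h import *
x,y,a=TINS[2]; grasp(x,y,a); ctrl.move_l([x,y,86],vel=40)
z=place(478.2,-164.2)
if 75.5<z<81: release()
R=rot(0); ctrl.move_ptp([430,-150,330],R)
im,P=cloud('wrist'); x,y,z=P[...,0],P[...,1],P[...,2]
print(*rect(P,(z>70)&(z<95)&(abs(x-460)<90)&(y<60)&(y>-330)),sep='\n')
cv2.imwrite('pics/after.png',im[...,::-1]); print(sensors.read_state()['t'])
```

```text
grip 35.6 90.0
hit True [ 478.4 -164.3   79.3] [-0.6  1.2  5.3] t 31.4083
(array([ 476.6, -163.3]), array([111.9,  35.9]), -5.7, 81.1, np.int32(2242))
(array([ 467.3, -261. ]), array([113.2,  36.5]), -6.0, 81.0, np.int32(2369))
(array([442.4,  10.1]), array([112.5,  37.5]), 4.0, 77.2, np.int32(2168))
33.375
```

View pics/after.png

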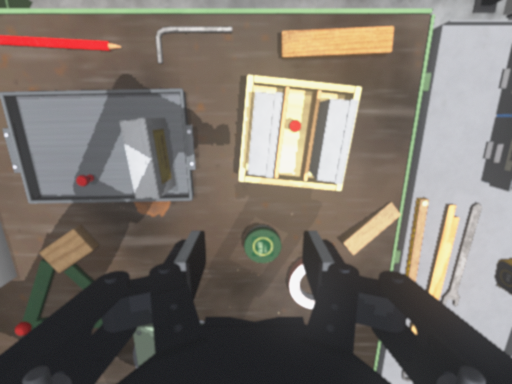

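Both lighter tins are down in the tote at (263,133) and (332,138) px, with tops at the seated height. knob2 at (295,126) and the tray knob at (83,181) are undisturbed. Next I'll lift the heaviest.

Run:
```python
from h import *
x,y,a=442.9,9.8,4.2
f0=grasp(x,y,a,F=100); print(lift(x,y,f0)); ctrl.move_l([x,y,285],vel=80); ctrl.hold(1.5)
s=sensors.read_state(); print(s['eef_pos'],s['grip_width'],s['grasp_force'],abs(s['qvel']).max(),s['t'],f0-s['force'][2])
im,P=cloud('side'); cv2.imwrite('pics/end.png',cv2.resize(im[...,::-1],(800,600)))
```

```text
grip 35.6 99.4
weight N 8.29 grip 34.9 tq [-0.05 -0.01 -0.02] t 37.2333
8.287477868963347
[442.89435742   9.8028524  285.00785955] 35.157593406530665 100.23201858188258 0.0023171706843583073 41.375 7.740542876536569
```

View pics/end.png

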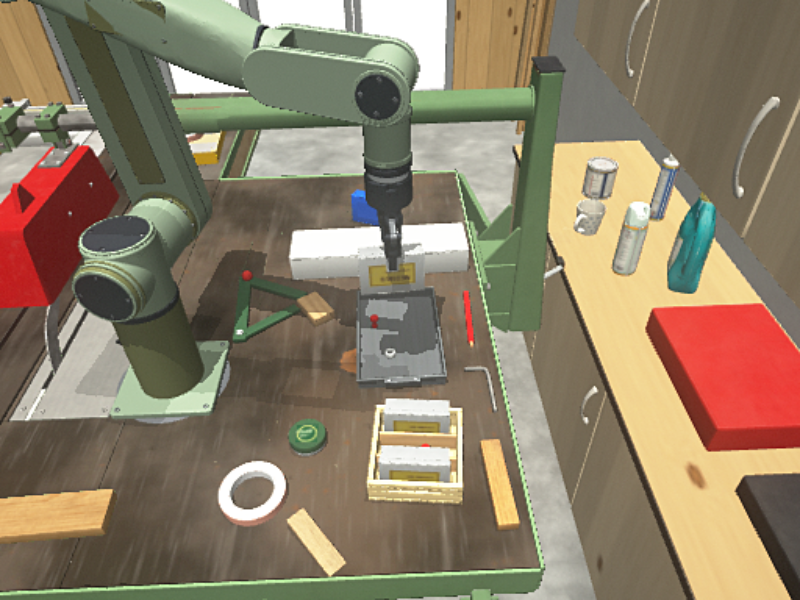

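The heavy tin hangs upright at (392,268). Both others stand in the tote, and the knob (374,320) and nut (390,353) are in place.

```bash
python3 -c "
from plant import ctrl
print(ctrl.finish_job())"
```

```text
the job is handed in; nothing more can be done
None
```

The job is handed in (no verdict was returned): the two lighter tins (about 2.1 N and 4.0 N) stand fully down and released in the tote's outer slots, and the heaviest (about 8 N) is gripped upright and still, with about 21 cm clear below it.

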